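# Put the ball away and show the carved scoop to the camera

### The job

The wooden ball has been photographed: take it off the little stand in front of the camera and lower it gently, without dropping it, to the bottom of the deep grey basket, and let go of it there. Then pick up the carved scoop (the piece with the round hollow bowl, not the flat spatula) by its handle and hold it in the air for the camera: bowl towards the lens, handle pointing straight away from it, the bowl on the lens's centre line about 15 cm in front of the glass, hollow side up and the bowl end dipped about 30 degrees below the handle so that the camera looks into the hollow. Finish while holding it still there; do not bump the camera or the stand, and leave the other pieces as they lie.

Things in the scene. Friction and masses are not known exactly. Their poses are not given: they have to be found in the camera images.
- ball_center (a point): centre of the turned light-wood ball, 50 mm diameter, 35 to 70 g. It starts in the shallow cup on top of the stand, its centre about 118 mm above the table
- stand: small turned wooden stand fixed to the table, on the camera's line of sight, its axis 210 mm in front of the camera's origin (150 mm in front of the glass); 64 mm wide foot, slender column, shallow round cup on top 42 mm wide whose rim is 100 mm above the table. Origin: centre of the foot's underside
- camera: black inspection camera on a fixed post: foot 110 x 110 mm, post, camera body 70 x 100 x 65 mm reaching up to 213 mm (screw cap to 218 mm) above the table. Origin: centre of the foot's underside; z up; it looks level along its own -x axis
- lens (a point): middle of the camera's front glass, 60 mm from the camera's origin along its -x and 180 mm above the table; same axes as the camera (it looks along -x)
- basket: deep open-topped square grey basket fixed to the table, 170 x 170 mm outside, 100 mm high, walls and floor 5 mm thick (inside 160 x 160 mm). Origin: centre of its underside, z up
- scoop: carved light-wood scoop, 200 mm long, 40-85 g, lying level, hollow up. Origin: at its underside, mid-length; x from bowl to handle end, z out of the hollow. Handle: bar 16 wide, 14 thick, x = -50 to 76 mm, centre line at z = 16 mm, then a block 26 wide, 30 high to x = 100. Bowl: round, 52 mm across, 26 high, centred at x = -75 mm
- scoop_bowl (a point): centre of the scoop's bowl in the plane of its rim: (-75, 0, 26) mm in the scoop's frame; same axes
- scoop_end (a point): tip of the scoop's handle: (100, 0, 16) mm in the scoop's frame; same axes
- spatula: flat light-wood spatula to leave alone, about 200 mm long, blade 85 x 55 x 10 mm, handle 18 mm wide; it and the scoop may lie in either place. Origin: underside near the middle of its length; x from blade to handle
- gouge: carving gouge to leave alone: turned handle 24 mm thick and steel blade, about 195 mm long, lying on the table. Origin: underside, 80 mm from the handle's butt; x from handle to blade
- blank: uncarved board to leave alone, 220 x 50 x 22 mm, lying flat. Origin: centre of its underside, x along it

How it is judged (in metres and radians):
On the way, in this order (a step that is already met when the one before it is completed fails the run):
1. the ball lies released and at rest on the basket's floor (x of ball_center in the frame of basket between -0.075 and 0.075 m and y of ball_center in the frame of basket between -0.075 and 0.075 m and z of ball_center in the frame of basket between 0 and 0.045 m and contact force between ball and the fingers below 0.05 N and linear speed of ball below 0.08 m/s), for 0.2 s.
2. the scoop is held up by the handle before the lens, bowl dipped towards it (x of scoop_bowl in the frame of camera between -0.25 and -0.17 m and y of scoop_bowl in the frame of camera between -0.03 and 0.03 m and z of scoop_bowl in the frame of camera between 0.15 and 0.21 m and y of scoop_end in the frame of camera between -0.06 and 0.06 m and x of scoop_end in the frame of camera below -0.29 m and angle between scoop's own x axis and vertical between 0.84 and 1.26 rad and angle between scoop's own z axis and vertical below 0.78 rad and contact force between scoop and the fingers above 1 N and distance between the grasp point and scoop_bowl above 0.045 m and linear speed of scoop below 0.03 m/s and angular speed of scoop below 0.2 rad/s and contact force between scoop and camera below 0.1 N and contact force between scoop and stand below 0.1 N), for 0.2 s.
At the end, for the whole second after the job is handed in: Ball released on the basket's floor; scoop held still by its handle, clear of camera and stand: bowl centre 110-190 mm before the glass, within 30 mm of the lens line sideways and in height, handle end pointing away within 60 mm of it sideways, bowl dipped 18-42 degrees, hollow up (all of step 1 and all of step 2); the arm keeps its last pose, push and grip.
It fails at once if the ball is dropped or thrown into the basket (moving faster than 0.7 m/s inside it) (x of ball_center in the frame of basket between -0.075 and 0.075 m and y of ball_center in the frame of basket between -0.075 and 0.075 m and z of ball_center in the frame of basket below 0.095 m and linear speed of ball above 0.7 m/s).
It fails at once if the ball is pressed or knocked against the basket with more than 20 N (contact force between ball and basket above 20 N).
It fails at once if the camera is bumped (more than 5 N) (contact force between any of the arm, the fingers, scoop, ball and camera above 5 N).
It fails at once if the arm, fingers or scoop bump the stand (more than 10 N) (contact force between any of the arm, the fingers, scoop and stand above 10 N).
It fails at once if a piece to be left alone is moved by more than 20 mm (distance of any of spatula, gouge, blank from where it was at the start of the episode above 0.02 m).
It also fails if it takes over 56 s, if anything falls off the work surface, if the arm or the gripper's body presses on something with over 40 N, if the wrist force passes 120 N, or if a joint passes its speed limit or range.

### The arm

A 6-joint arm with a two-finger parallel gripper is mounted at the origin on the work surface. World frame = base frame: x ahead of the robot, y to its left, z up, the work surface at z = 0. Lengths are in mm, angles in degrees, forces in N, time in s.
With the tool pointing down it reaches from about 350 to 850 mm from the base axis. Payload 8.1 kg.
Tool frame: the origin (TCP) lies at the very end of the fingers, on their centre line; the grasp point (between the pads) lies 19 mm behind it (r.grasp_offset is the distance from the TCP to the grasp point, in mm); z points along the fingers, y is the line along which they close (so a half turn about z gives the same grasp; the last joint's range is limited). The gripper opens to 85 mm and grips with 20 to 120 N. Pads are 22 mm wide; open, the fingers measure 114 mm over their backs; the gripper's body (76 mm by 85 mm) begins 54 mm behind the grasp point. The pads swing forward as they close: fully open they stand 13 mm farther back than shut.
Start: joints at [-69.866, 7.471, 85.268, -0, 87.261, -4.893], TCP at [253.845, -543.662, 231.292] pointing down, gripper open.
Joint ranges: [-169.43, 169.43], [-51.17, 129.36], [1.28, 143.12], [-76.62, 256.62], [0, 156.53], [-152.29, 152.29]. Speed limits (degrees/s): [136.94, 136.94, 159.86, 180, 180, 180].

### API

Orientations are given as [roll, pitch, yaw] about the fixed x, y, z axes, in that order (R = Rz(yaw) Ry(pitch) Rx(roll)).
In Python, from bench import r gives the robot as it stands.
- The arm moves only by the tool carry_out, never from a script. Its argument "commands" is a list of rows, each an object with "jaw": the finger opening in m, from 0 to 0.0854; "translation": the shift along the tool's x, y, z in m, a list of three; "spin": the turn about the tool's z in rad. A call has exactly 8 rows; each row shifts and turns the commanded pose from where the row before left it, along the tool's axes as they then stand; what a row does not reach is not made up. A row lasts 1/12 s, in which the tool goes at most 41.7 mm and 7.16 degrees, less where a joint would pass 70% of its speed; a pose out of reach is approached as far as the arm can. A call is refused whole if a number of a shift passes 0.0417 or a number of a turn 0.125, either way. A call with a gripper value outside its range is refused whole. The fingers move at their own pace and stop on an object; "squeeze" is the grip in N (left out, the last holds). Time passes only in rows, so rows that do not move let the fingers close, or fill a call up. It gives the time, the measured TCP pose, the force, the opening and the grip force at its end, in the units of the state.
- r.sense(): the state, without advancing time (a new reading comes with each control period).
- r.snapshot(name): name is "scene" or "side" or "wrist"; returns a dict with "pixels" (384x512x3 uint8, blue, green, red), "K" (3x3 intrinsics, pixels), "dist_coeffs" ([k1, k2, p1, p2, k3] as OpenCV has them; the pictures are not rectified), "extrinsics" (4x4, takes a point from camera to world coordinates). Camera axes: x right, y down, z forward; pixel columns grow to the right and rows downward; lengths in mm; the calibration is good to about 2 mm. A picture is of the moment at which its call begins. There is no depth.
- r.hand_in(): hands the job in; it is judged then, once.
Trained networks look in a picture, given as the dict that the camera call returned (one of the last four; its "shot" number tells which), for a name from the list of things; names that differ only in an ending like _2 or _b are one class to them, and where a whole thing is asked for, a point or a joint stands for the part that bears it (a point fixed in the world has none). Each returns a list of dicts, best first, with "score" (0 to 1); they miss things now and then, are a little off and sometimes report something else, mostly with a low value. They report only what shows in the picture. A call takes as long as a camera call.
- r.spot_in(picture, target): "xy" ([column, row] in pixels, amid what is visible of it).
- r.regions_of(picture, target): "pixels" (384x512 bool, what is visible of it) and "xy" ([column, row] in pixels, amid what is visible of it).
- r.landmark_of(picture, target): "xy" ([column, row] in pixels: a listed point, or the origin of a listed thing).
The state is a dict: "time": time; "joint_pos": joint angles; "qd": joint speeds; "joint_efforts": joint torques, N m; "tool_pos": TCP position; "tcp_rot": TCP orientation; "ft_force": force on the tool from outside, world axes, zero at the start; "wrist_torque": the same for the moment, N m; "finger_gap": finger opening in mm; "grip_force": force on a finger pad.
Only numpy, scipy, OpenCV 4.12 (cv2) and the standard library are available. Lean on these libraries where they do the work, as an engineer would, in place of code of your own. Each camera call takes 0.05 s, during which the arm holds its last target. There are 200 camera calls.

## Working session

There is one attempt and no reset: what is moved stays moved. The work goes in short steps, Python scripts to look and compute and a tool call to move; the robot and the scene stay as the last step left them, time stands still between calls to the robot, and variables do not carry over. Pictures are saved under pics/ and viewed, at most 10 in all, crops included, and the job is handed in when it is done.

Besides the shell and the picture viewer there is one more tool, called after ">>>" in YAML: its name, and indented under it one key for each argument. carry_out: Moves the arm, as the interface text tells. Its arguments: {"type":"object","properties":{"commands":{"type":"array","items":{"type":"object","properties":{"jaw":{"type":"number"},"translation":{"type":"array","items":{"type":"number"}},"spin":{"type":"number"}}}},"squeeze":{"type":"number"}},"required":["commands"]}

```bash
mkdir -p pics; ls; cat > h.py <<'E'
import numpy as np, cv2
from bench import r
def ray(p,xy):
    u=cv2.undistortPoints(np.array([[xy]],float),np.array(p["K"],float),np.array(p["dist_coeffs"],float))[0,0]
    T=np.array(p["extrinsics"]); d=T[:3,:3]@np.array([u[0],u[1],1]); return T[:3,3],d/np.linalg.norm(d)
def atz(p,xy,z):
    o,d=ray(p,xy); return o+d*(z-o[2])/d[2]
def tri(rs):
    A=np.zeros((3,3));b=np.zeros(3)
    for o,d in rs:
        M=np.eye(3)-np.outer(d,d);A+=M;b+=M@o
    x=np.linalg.solve(A,b); return x,[np.linalg.norm((np.eye(3)-np.outer(d,d))@(x-o)) for o,d in rs]
def proj(p,X):
    T=np.linalg.inv(np.array(p["extrinsics"]));
    return cv2.projectPoints(np.array(X,float).reshape(-1,3),cv2.Rodrigues(T[:3,:3])[0],T[:3,3],np.array(p["K"],float),np.array(p["dist_coeffs"],float))[0][:,0]
E
python3 - <<'E'
from h import *
np.set_printoptions(precision=1,suppress=True)
P={n:r.snapshot(n) for n in("scene","side")}
cv2.imwrite("pics/a.png",np.hstack([cv2.resize(P[n]["pixels"],(400,300)) for n in P]))
cv2.imwrite("pics/scene.png",cv2.resize(P["scene"]["pixels"],(800,600)))
cv2.imwrite("pics/side.png",cv2.resize(P["side"]["pixels"],(800,600)))
for n in P: print(n,np.array(P[n]["extrinsics"])[:3,3])
Z=dict(ball_center=118,stand=0,camera=0,lens=180,basket=0,scoop=0,scoop_bowl=26,scoop_end=16,spatula=0,gouge=0,blank=0)
for t,z in Z.items():
    rs=[]
    for n in P:
        L=r.landmark_of(P[n],t)
        for l in L[:2]: print(t,n,round(l["score"],2),np.array(l["xy"]),atz(P[n],l["xy"],z))
        if L: rs.append(ray(P[n],L[0]["xy"]))
    if len(rs)==2: x,e=tri(rs); print("   tri",x,np.array(e))
print(r.sense())
E
```

```text
pics
scene [1361.3  444.7  988.6]
side [208.4 669.9 786.3]
ball_center scene 0.72 [199.3 193.9] [ 606.1 -155.8  118. ]
ball_center side 0.67 [270.6 167.9] [ 605.8 -150.4  118. ]
   tri [ 606.7 -154.4  117. ] [1.8 1.8]
stand scene 0.76 [200.5 224.3] [ 616.5 -153.2    0. ]
stand scene 0.31 [168.8 257.3] [ 771.7 -155.6   -0. ]
stand side 0.67 [272.4 196.6] [ 605.7 -168.7    0. ]
stand side 0.17 [218.4 373.7] [455.8 365.8   0. ]
   tri [ 607.7 -163.9   -4.7] [7.1 7.1]
camera scene 0.69 [152.4 197. ] [ 596.6 -360.8    0. ]
camera side 0.61 [302.7 165.6] [ 589.1 -357.5    0. ]
   tri [ 592.  -365.5   -6. ] [0.1 0.1]
lens scene 0.63 [157.4 159.3] [ 599.2 -308.2  180. ]
lens side 0.68 [295.5 122.5] [ 606.8 -310.8  180. ]
   tri [ 603.8 -303.6  184.7] [0.2 0.2]
basket scene 0.61 [373.8 259.3] [472.8 357.1   0. ]
basket scene 0.48 [157.8 159.2] [ 428.3 -474.9    0. ]
basket side 0.72 [219.1 374.7] [453.5 366.9   0. ]
   tri [458.5 357.8 -17.2] [2.3 2.3]
scoop scene 0.72 [271.7 266.1] [646.8 113.8   0. ]
scoop side 0.64 [231.6 234.3] [631.5  24.2   0. ]
scoop side 0.61 [213.9 255.2] [632.7 109.
[... 647 characters left out ...]
   0. ]
gouge side 0.55 [369.  199.7] [ 347. -294.    0.]
gouge side 0.21 [230.2 231.2] [640.9  16.    0. ]
   tri [ 346.8 -288.2    2.2] [2. 2.]
blank scene 0.68 [168.3 258.4] [ 775.6 -154.3   -0. ]
blank side 0.94 [223.9 180.2] [ 775.  -166.7    0. ]
   tri [ 773.3 -158.9    1.1] [4.8 4.8]
{'time': 1.2, 'joint_pos': array([-69.9,   7.5,  85.3,   0. ,  87.3,  -4.9]), 'qd': array([ 0.1,  0. , -0. , -0. , -0. , -0.1]), 'joint_efforts': array([ -0. , -56.9, -50.1,  -0. ,   0. ,  -0. ]), 'tool_pos': array([ 253.8, -543.7,  231.3]), 'tcp_rot': array([-180.,   -0.,   25.]), 'ft_force': array([0.1, 0.5, 0.9]), 'wrist_torque': array([0., 0., 0.]), 'grip_force': 0.0, 'finger_gap': 85.23304026437613}
```

View pics/scene.png

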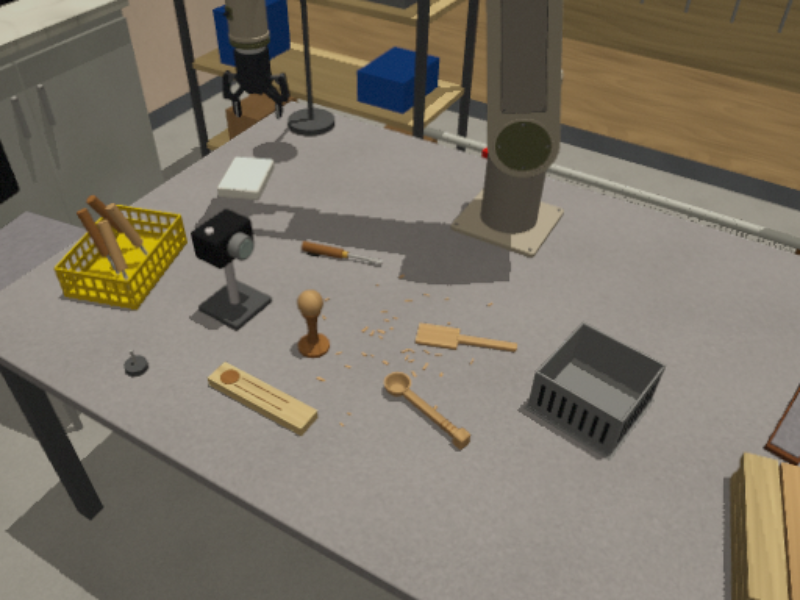

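View pics/side.png

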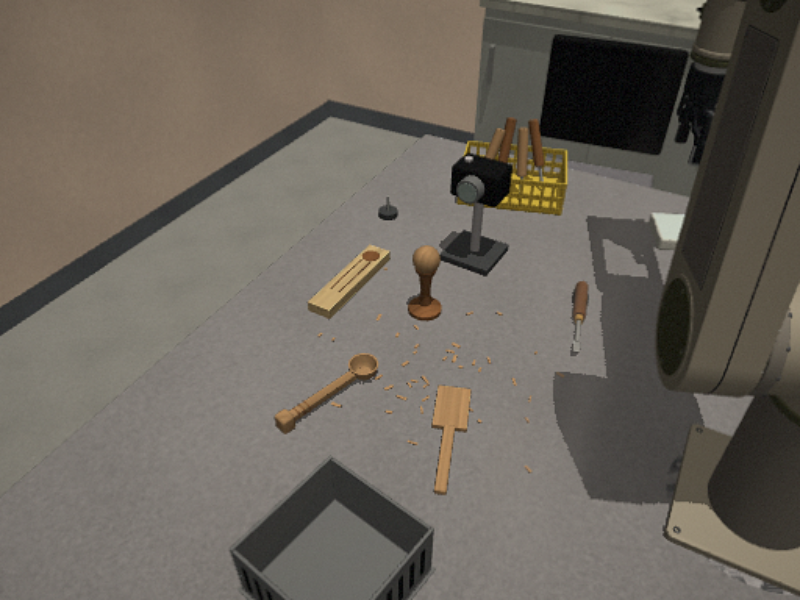

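The scene view shows the scoop bowl at (398,383), its end at (460,438), the ball on the stand at (310,305) and the basket on the right. The side view agrees: bowl (363,367), end (287,422), ball (427,262). Next I'll refine the basket and scoop from the rim corners.

```bash
python3 - <<'E'
from h import *
np.set_printoptions(precision=1,suppress=True)
P={n:r.snapshot(n) for n in("scene","side")}
s=.64
for n,L in dict(scene=[(586,327),(662,368),(533,377)],side=[(332,459),(433,532),(233,550)]).items():
    print(n,[atz(P[n],(a*s,b*s),100) for a,b in L])
for n,b,e in(("scene",(398,382),(460,438)),("side",(363,365),(287,422))):
    print(n,"bowl",atz(P[n],np.array(b)*s,26),"end",atz(P[n],np.array(e)*s,16))
    for t,z in(("scoop",12),("ball_center",118),("stand",50),("basket",50)):
        for l in r.regions_of(P[n],t)[:2]:
            m=l["pixels"].astype(np.uint8); ys,xs=np.nonzero(m)
            print(t,n,round(l["score"],2),l["xy"],m.sum(),(xs.min(),xs.max(),ys.min(),ys.max()),atz(P[n],l["xy"],z))
            if t=="scoop":
                c=np.c_[xs,ys]; w=np.array([atz(P[n],q,16)[:2] for q in c]); mu=w.mean(0); v=np.linalg.svd(w-mu,full_matrices=False)[2][0]; q=(w-mu)@v
                print("  dir",np.degrees(np.arctan2(v[1],v[0])),mu,mu+v*q.min(),mu+v*q.max())
E
```

```text
scene [array([379.5, 307.7, 100. ]), array([409.7, 458.9, 100. ]), array([548. , 268.5, 100. ])]
side [array([524.6, 269.4, 100. ]), array([363. , 299.9, 100. ]), array([555.2, 430.3, 100. ])]
scene bowl [621.3  42.8  26. ] end [669.7 195.3  16. ]
scoop scene 0.55 [267.4, 261.3] 539 (np.int64(246), np.int64(299), np.int64(238), np.int64(285)) [646.6  99.2  12. ]
  dir -108.52890215717954 [639.2 102.9] [674.5 208.2] [608.7  11.9]
scoop scene 0.25 [166.1, 252.9] 1310 (np.int64(133), np.int64(202), np.int64(231), np.int64(277)) [ 769.9 -165.    12. ]
  dir 87.5019487099931 [ 773.9 -157.5] [ 768.7 -276.8] [778.8 -44.5]
ball_center scene 0.78 [200.1, 193.8] 199 (np.int64(190), np.int64(205), np.int64(186), np.int64(201)) [ 604.5 -154.1  118. ]
ball_center scene 0.39 [200.9, 222.2] 368 (np.int64(190), np.int64(210), np.int64(200), np.int64(228)) [698.3 -85.5 118. ]
stand scene 0.66 [199.9, 220.7] 369 (np.int64(190), np.int64(210), np.int64(200), np.int64(228)) [ 643.  -132.9   50. ]
basket scene 0.72 [378.1, 245.5] 4693 (np.int64(336), np.int64(425), np.int64(207), np.int64(293)) [462.8 355.7  50. ]
side bowl [617.2  42.4  26. ] end [662.1 195.7  16. ]
scoop side 0.64 [213.0, 249.7] 764 (np.int64(176), np.int64(241), np.int64(226), np.int64(277)) [638.3 103.6  12. ]
  dir 74.76936768611942 [642.7 108.4] [615.4   8.2] [670.8 211.5]
ball_center side 0.58 [273.4, 164.4] 252 (np.int64(264), np.int64(281), np.int64(157), np.int64(174)) [ 606.4 -169.   118. ]
stand side 0.85 [273.5, 192.9] 386 (np.int64(261), np.int64(281), np.int64(173), np.int64(204)) [ 585.  -131.4   50. ]
stand side 0.18 [224.4, 179.7] 968 (np.int64(197), np.int64(249), np.int64(157), np.int64(202)) [ 738.9 -116.3   50. ]
basket side 0.89 [216.8, 348.9] 8360 (np.int64(148), np.int64(278), np.int64(292), np.int64(383)) [469.4 344.8  50. ]
basket side 0.42 [308.4, 124.6] 1901 (np.int64(282), np.int64(327), np.int64(98), np.int64(175)) [ 646.  -529.8   50. ]
```

>>> carry_out:
  commands:
    - {"jaw": 0.0854, "translation": [0, 0, -0.04], "spin": -0.12}
    - {"jaw": 0.0854, "translation": [0, 0, -0.04], "spin": -0.12}
    - {"jaw": 0.0854, "translation": [0, 0, -0.02], "spin": -0.12}
    - {"jaw": 0.0854, "translation": [0, 0, 0], "spin": -0.12}
    - {"jaw": 0.0854, "translation": [0, 0, 0], "spin": -0.12}
    - {"jaw": 0.0854, "translation": [0, 0, 0], "spin": -0.12}
    - {"jaw": 0.0854, "translation": [0, 0, 0], "spin": -0.12}
    - {"jaw": 0.0854, "translation": [0, 0, 0], "spin": -0.12}

```text
time: 2.37
tool_pos: [253.8, -543.7, 331.3]
tcp_rot: [180.0, 0.0, 80.4]
ft_force: [0.3, -0.1, -0.8]
finger_gap: 85.5
grip_force: 0.0
```

>>> carry_out:
  commands:
    - {"jaw": 0.0854, "translation": [0.0277, 0.0176, 0], "spin": 0}
    - {"jaw": 0.0854, "translation": [0.0277, 0.0176, 0], "spin": 0}
    - {"jaw": 0.0854, "translation": [0.0277, 0.0176, 0], "spin": 0}
    - {"jaw": 0.0854, "translation": [0.0277, 0.0176, 0], "spin": 0}
    - {"jaw": 0.0854, "translation": [0.0277, 0.0176, 0], "spin": 0}
    - {"jaw": 0.0854, "translation": [0.0277, 0.0176, 0], "spin": 0}
    - {"jaw": 0.0854, "translation": [0.0277, 0.0176, 0], "spin": 0}
    - {"jaw": 0.0854, "translation": [0.0277, 0.0176, 0], "spin": 0}

```text
time: 3.03
tool_pos: [431.7, -348.4, 331.4]
tcp_rot: [180.0, 0.0, 80.0]
ft_force: [-0.9, 0.1, 1.5]
finger_gap: 85.4
grip_force: 0.0
```

>>> carry_out:
  commands:
    - {"jaw": 0.0854, "translation": [0.0277, 0.0176, 0], "spin": 0}
    - {"jaw": 0.0854, "translation": [0.0277, 0.0176, 0], "spin": 0}
    - {"jaw": 0.0854, "translation": [0.0277, 0.0176, 0], "spin": 0}
    - {"jaw": 0.0854, "translation": [0.0277, 0.0176, 0], "spin": 0}
    - {"jaw": 0.0854, "translation": [0.0277, 0.0176, 0], "spin": 0}
    - {"jaw": 0.0854, "translation": [0.0277, 0.0176, 0], "spin": 0}
    - {"jaw": 0.0854, "translation": [0.0277, 0.0176, 0], "spin": 0}
    - {"jaw": 0.0854, "translation": [0.0277, 0.0176, 0], "spin": 0}

```text
time: 3.7
tool_pos: [608.9, -154.5, 331.4]
tcp_rot: [180.0, 0.0, 80.0]
ft_force: [-0.1, -1.1, 1.4]
finger_gap: 85.3
grip_force: 0.0
```

```bash
python3 - <<'E'
from h import *
np.set_printoptions(precision=1,suppress=True)
P={n:r.snapshot(n) for n in("wrist","scene")}
p=P["wrist"];cv2.imwrite("pics/w1.png",p["pixels"])
rs=[]
for n in P:
  for t,z in(("ball_center",118),("stand",0),("lens",180),("camera",0),("scoop_bowl",26),("scoop_end",16)):
    for l in r.landmark_of(P[n],t)[:1]:print(n,t,round(l["score"],2),np.array(l["xy"]),atz(P[n],l["xy"],z))
    if t=="ball_center":
      for l in r.regions_of(P[n],t)[:1]:print("   reg",round(l["score"],2),np.array(l["xy"]),atz(P[n],l["xy"],z))
print(r.sense()["tool_pos"],r.sense()["tcp_rot"])
E
```

```text
wrist ball_center 0.73 [251.2 171. ] [ 607.6 -163.6  118. ]
   reg 0.75 [251.  169.5] [ 607.7 -161.8  118. ]
wrist stand 0.58 [249.1 153.1] [ 604.7 -162.9    0. ]
wrist lens 0.71 [265.2 314.1] [ 597.5 -308.8  180. ]
wrist camera 0.65 [263.5 272.7] [ 593.1 -366.2    0. ]
scene ball_center 0.6 [197.6 197.8] [ 622.4 -150.3  118. ]
   reg 0.74 [197.9 192.2] [ 602.1 -163.6  118. ]
scene stand 0.78 [202.5 223.9] [ 611.9 -148.8    0. ]
scene lens 0.61 [158.7 159.2] [ 596.8 -305.2  180. ]
scene camera 0.97 [153.3 197.1] [ 595.4 -357.9    0. ]
scene scoop_bowl 0.55 [253.3 243.9] [621.5  38.2  26. ]
scene scoop_end 0.72 [301.4 283.6] [669.8 216.4  16. ]
[ 607.8 -156.1  331.4] [180.   0.  80.]
```

View pics/w1.png

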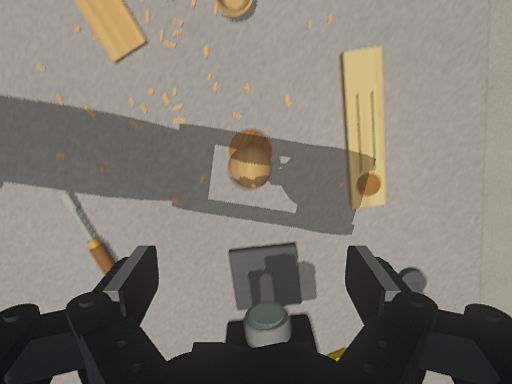

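The wrist view shows the ball at (250,167) on its stand, between the fingers, with the camera lens below it at (266,315). That puts the ball at (607,-158), so I'm descending.

>>> carry_out:
  commands:
    - {"jaw": 0.0854, "translation": [-0.002, 0, 0.03], "spin": 0}
    - {"jaw": 0.0854, "translation": [0, 0, 0.03], "spin": 0}
    - {"jaw": 0.0854, "translation": [0, 0, 0.03], "spin": 0}
    - {"jaw": 0.0854, "translation": [0, 0, 0.03], "spin": 0}
    - {"jaw": 0.0854, "translation": [0, 0, 0.03], "spin": 0}
    - {"jaw": 0.0854, "translation": [0, 0, 0.02], "spin": 0}
    - {"jaw": 0.0854, "translation": [0, 0, 0.02], "spin": 0}
    - {"jaw": 0.0854, "translation": [0, 0, 0.01], "spin": 0}

```text
time: 5.17
tool_pos: [605.9, -157.3, 127.9]
tcp_rot: [-179.8, -0.0, 80.0]
ft_force: [-0.3, -0.2, 0.1]
finger_gap: 85.4
grip_force: 0.0
```

>>> carry_out:
  commands:
    - {"jaw": 0.0854, "translation": [0, 0, 0.01], "spin": 0}
    - {"jaw": 0.0854, "translation": [0, 0, 0.01], "spin": 0}
    - {"jaw": 0.0854, "translation": [0, 0, 0.01], "spin": 0}
    - {"jaw": 0.0854, "translation": [0, 0, 0.005], "spin": 0}
    - {"jaw": 0.0854, "translation": [0, 0, 0], "spin": 0}
    - {"jaw": 0.06, "translation": [0, 0, 0], "spin": 0}
    - {"jaw": 0.06, "translation": [0, 0, 0], "spin": 0}
    - {"jaw": 0.06, "translation": [0, 0, 0], "spin": 0}
  squeeze: 25

```text
time: 5.83
tool_pos: [608.2, -158.1, 97.3]
tcp_rot: [179.9, 0.0, 80.0]
ft_force: [-0.8, -0.5, 0.7]
finger_gap: 59.9
grip_force: 0.0
```

```bash
python3 - <<'E'
from h import *
np.set_printoptions(precision=1,suppress=True)
P={n:r.snapshot(n) for n in("scene","side")}
o=[]
for n in P:
    X=[606,-157,130]; u,v=proj(P[n],X)[0].astype(int); o.append(cv2.resize(P[n]["pixels"][v-60:v+60,u-60:u+60],(400,400)))
cv2.imwrite("pics/g1.png",np.hstack(o)); s=r.sense(); print(s["tool_pos"],s["ft_force"],s["finger_gap"])
E
```

```text
[ 608.1 -158.    97.1] [ 0.1 -0.6 -0.8] 60.309757155241385
```

View pics/g1.png

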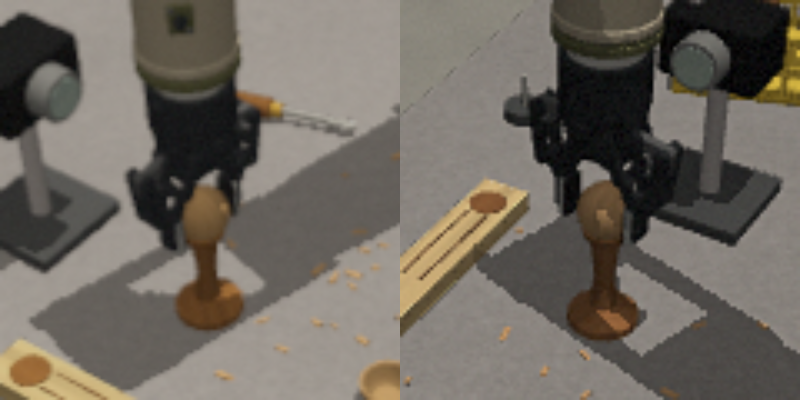

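The ball, at (205,213) and (602,210), sits between the fingertips with nothing touching. Now I'll close on it and lift.

>>> carry_out:
  commands:
    - {"jaw": 0.03, "translation": [0, 0, 0], "spin": 0}
    - {"jaw": 0.03, "translation": [0, 0, 0], "spin": 0}
    - {"jaw": 0.03, "translation": [0, 0, 0], "spin": 0}
    - {"jaw": 0.03, "translation": [0, 0, 0], "spin": 0}
    - {"jaw": 0.03, "translation": [0, 0, 0], "spin": 0}
    - {"jaw": 0.03, "translation": [0, 0, 0], "spin": 0}
    - {"jaw": 0.03, "translation": [0, 0, -0.005], "spin": 0}
    - {"jaw": 0.03, "translation": [0, 0, -0.01], "spin": 0}
  squeeze: 30

```text
time: 6.6
tool_pos: [606.6, -157.6, 110.3]
tcp_rot: [-179.9, -0.0, 80.0]
ft_force: [-0.1, 0.1, 0.1]
finger_gap: 48.6
grip_force: 31.0
```

>>> carry_out:
  commands:
    - {"jaw": 0.03, "translation": [0, 0, -0.015], "spin": 0}
    - {"jaw": 0.03, "translation": [0, 0, -0.02], "spin": 0}
    - {"jaw": 0.03, "translation": [0, 0, -0.02], "spin": 0}
    - {"jaw": 0.03, "translation": [0, 0, -0.02], "spin": 0}
    - {"jaw": 0.03, "translation": [0, 0, -0.02], "spin": 0}
    - {"jaw": 0.03, "translation": [0, 0, -0.02], "spin": 0}
    - {"jaw": 0.03, "translation": [0, 0, -0.01], "spin": 0}
    - {"jaw": 0.03, "translation": [0, 0, 0], "spin": 0}

```text
time: 7.27
tool_pos: [609.4, -158.5, 240.6]
tcp_rot: [179.6, 0.1, 80.0]
ft_force: [-0.0, -0.2, -0.3]
finger_gap: 48.4
grip_force: 31.0
```

>>> carry_out:
  commands:
    - {"jaw": 0.03, "translation": [0.0304, -0.0146, 0], "spin": 0}
    - {"jaw": 0.03, "translation": [0.0304, -0.0146, 0], "spin": 0}
    - {"jaw": 0.03, "translation": [0.0304, -0.0146, 0], "spin": 0}
    - {"jaw": 0.03, "translation": [0.0304, -0.0146, 0], "spin": 0}
    - {"jaw": 0.03, "translation": [0.0304, -0.0146, 0], "spin": 0}
    - {"jaw": 0.03, "translation": [0.0304, -0.0146, 0], "spin": 0}
    - {"jaw": 0.03, "translation": [0.0304, -0.0146, 0], "spin": 0}
    - {"jaw": 0.03, "translation": [0.0304, -0.0146, 0], "spin": 0}

```text
time: 7.93
tool_pos: [533.4, 103.3, 234.9]
tcp_rot: [-179.9, 0.0, 80.0]
ft_force: [1.2, -0.1, -0.8]
finger_gap: 48.5
grip_force: 31.1
```

>>> carry_out:
  commands:
    - {"jaw": 0.03, "translation": [0.0304, -0.0146, 0], "spin": 0}
    - {"jaw": 0.03, "translation": [0.0304, -0.0146, 0], "spin": 0}
    - {"jaw": 0.03, "translation": [0.0304, -0.0146, 0], "spin": 0}
    - {"jaw": 0.03, "translation": [0.0304, -0.0146, 0], "spin": 0}
    - {"jaw": 0.03, "translation": [0.0304, -0.0146, 0], "spin": 0}
    - {"jaw": 0.03, "translation": [0.0304, -0.0146, 0], "spin": 0}
    - {"jaw": 0.03, "translation": [0.0304, -0.0146, 0], "spin": 0}
    - {"jaw": 0.03, "translation": [0.0304, -0.0146, 0], "spin": 0}

```text
time: 8.6
tool_pos: [460.5, 362.9, 234.8]
tcp_rot: [-179.9, 0.1, 80.0]
ft_force: [0.3, 0.4, 0.4]
finger_gap: 48.8
grip_force: 31.1
```

```bash
python3 - <<'E'
from h import *
np.set_printoptions(precision=1,suppress=True)
P={n:r.snapshot(n) for n in("scene","side","wrist")}
s=r.sense();print(s["tool_pos"],s["tcp_rot"],s["finger_gap"])
c,a=np.array([463,362]),np.radians(79)
R=np.array([[np.cos(a),-np.sin(a)],[np.sin(a),np.cos(a)]])
o=[]
for n in P:
    im=P[n]["pixels"].copy()
    if n!="wrist":
        for z,h in((100,85),(5,80)):
            q=[list(c+R@np.array(k)*h)+[z] for k in((-1,-1),(-1,1),(1,1),(1,-1))]
            cv2.polylines(im,[proj(P[n],q).astype(int)],True,(0,0,255),1)
        u,v=proj(P[n],[463,362,80])[0].astype(int);v=min(v,274);u=min(max(u,110),402);im=im[v-110:v+110,u-110:u+110]
    o.append(cv2.resize(im,(400,300)))
cv2.imwrite("pics/b1.png",np.vstack([np.hstack(o[:2]),np.hstack([o[2],o[2]*0])]))
E
```

```text
[460.1 363.5 234.6] [-179.9    0.1   80.2] 48.20681346751406
```

View pics/b1.png

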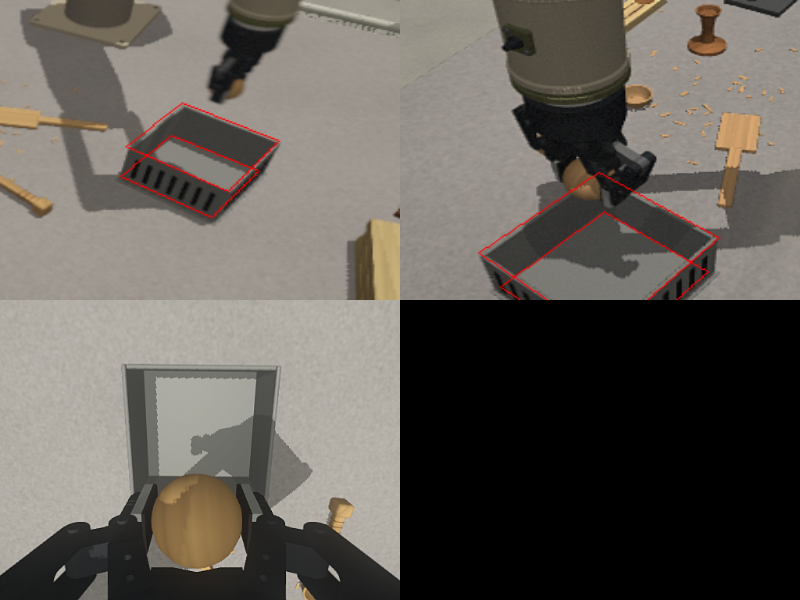

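The basket overlay fits the picture, and the wrist view shows the ball at (197,520) held above the basket. Now lowering it.

>>> carry_out:
  commands:
    - {"jaw": 0.03, "translation": [0, 0, 0.03], "spin": 0}
    - {"jaw": 0.03, "translation": [0, 0, 0.03], "spin": 0}
    - {"jaw": 0.03, "translation": [0, 0, 0.03], "spin": 0}
    - {"jaw": 0.03, "translation": [0, 0, 0.03], "spin": 0}
    - {"jaw": 0.03, "translation": [0, 0, 0.03], "spin": 0}
    - {"jaw": 0.03, "translation": [0, 0, 0.025], "spin": 0}
    - {"jaw": 0.03, "translation": [0, 0, 0.02], "spin": 0}
    - {"jaw": 0.03, "translation": [0, 0, 0.01], "spin": 0}

```text
time: 9.42
tool_pos: [459.7, 358.8, 26.9]
tcp_rot: [-179.8, 0.3, 80.0]
ft_force: [-0.6, 0.4, -1.2]
finger_gap: 48.6
grip_force: 31.2
```

>>> carry_out:
  commands:
    - {"jaw": 0.03, "translation": [0, 0, 0.005], "spin": 0}
    - {"jaw": 0.03, "translation": [0, 0, 0.004], "spin": 0}
    - {"jaw": 0.03, "translation": [0, 0, 0.003], "spin": 0}
    - {"jaw": 0.03, "translation": [0, 0, 0.002], "spin": 0}
    - {"jaw": 0.03, "translation": [0, 0, 0.001], "spin": 0}
    - {"jaw": 0.03, "translation": [0, 0, 0], "spin": 0}
    - {"jaw": 0.03, "translation": [0, 0, 0], "spin": 0}
    - {"jaw": 0.03, "translation": [0, 0, 0], "spin": 0}

```text
time: 10.08
tool_pos: [462.0, 361.9, 16.9]
tcp_rot: [180.0, -0.0, 80.0]
ft_force: [-0.7, -0.4, -0.7]
finger_gap: 48.5
grip_force: 31.2
```

>>> carry_out:
  commands:
    - {"jaw": 0.03, "translation": [0, 0, 0.001], "spin": 0}
    - {"jaw": 0.03, "translation": [0, 0, 0.001], "spin": 0}
    - {"jaw": 0.03, "translation": [0, 0, 0.001], "spin": 0}
    - {"jaw": 0.03, "translation": [0, 0, 0.001], "spin": 0}
    - {"jaw": 0.03, "translation": [0, 0, 0.001], "spin": 0}
    - {"jaw": 0.03, "translation": [0, 0, 0], "spin": 0}
    - {"jaw": 0.03, "translation": [0, 0, 0], "spin": 0}
    - {"jaw": 0.03, "translation": [0, 0, 0], "spin": 0}

```text
time: 10.75
tool_pos: [461.7, 361.6, 11.3]
tcp_rot: [-180.0, 0.0, 80.0]
ft_force: [-1.2, -0.4, -0.4]
finger_gap: 48.7
grip_force: 31.2
```

>>> carry_out:
  commands:
    - {"jaw": 0.03, "translation": [0, 0, 0.001], "spin": 0}
    - {"jaw": 0.03, "translation": [0, 0, 0], "spin": 0}
    - {"jaw": 0.05, "translation": [0, 0, 0], "spin": 0}
    - {"jaw": 0.054, "translation": [0, 0, 0], "spin": 0}
    - {"jaw": 0.07, "translation": [0, 0, 0], "spin": 0}
    - {"jaw": 0.07, "translation": [0, 0, 0], "spin": 0}
    - {"jaw": 0.07, "translation": [0, 0, 0], "spin": 0}
    - {"jaw": 0.07, "translation": [0, 0, 0], "spin": 0}

```text
time: 11.42
tool_pos: [461.7, 361.6, 10.3]
tcp_rot: [180.0, -0.0, 80.0]
ft_force: [0.3, -0.3, -0.4]
finger_gap: 70.0
grip_force: 0.0
```

>>> carry_out:
  commands:
    - {"jaw": 0.07, "translation": [0, 0, -0.01], "spin": 0}
    - {"jaw": 0.07, "translation": [0, 0, -0.02], "spin": 0}
    - {"jaw": 0.07, "translation": [0, 0, -0.03], "spin": 0}
    - {"jaw": 0.07, "translation": [0, 0, -0.04], "spin": 0}
    - {"jaw": 0.07, "translation": [0, 0, -0.04], "spin": 0}
    - {"jaw": 0.07, "translation": [0, 0, -0.04], "spin": 0}
    - {"jaw": 0.07, "translation": [0, 0, -0.04], "spin": 0}
    - {"jaw": 0.07, "translation": [0, 0, -0.02], "spin": 0}

```text
time: 12.08
tool_pos: [463.2, 362.6, 257.9]
tcp_rot: [179.7, -0.3, 80.0]
ft_force: [0.9, -0.0, 2.0]
finger_gap: 70.1
grip_force: 0.0
```

```bash
python3 - <<'E'
from h import *
np.set_printoptions(precision=1,suppress=True)
P={n:r.snapshot(n) for n in("scene","side","wrist")}
s=r.sense();print(s["tool_pos"],s["tcp_rot"],s["finger_gap"])
for n in P:
  for t,z in(("ball_center",30),("scoop",0),("scoop_bowl",26),("scoop_end",16)):
    for l in r.landmark_of(P[n],t)[:2]:print(n,t,round(l["score"],2),np.array(l["xy"]),atz(P[n],l["xy"],z))
E
```

```text
[463.  362.4 254.2] [179.7  -0.2  80. ] 70.13793005562233
scene ball_center 0.61 [379.  252.7] [468.7 364.8  30. ]
scene scoop 0.71 [271.9 267. ] [649.4 115.8   0. ]
scene scoop 0.41 [375.9 255.6] [456.2 357.9   0. ]
scene scoop_bowl 0.85 [253.4 245.9] [628.   42.3  26. ]
scene scoop_end 0.64 [300.4 280.4] [661.6 209.5  16. ]
side ball_center 0.69 [216.6 358.7] [465.6 353.6  30. ]
side scoop_bowl 0.52 [230.1 233.4] [622.6  44.6  26. ]
side scoop_end 0.58 [179.8 269.4] [671.5 198.5  16. ]
wrist ball_center 0.95 [247.6 164. ] [461.5 361.2  30. ]
wrist scoop 0.63 [399.7 304.8] [642.6 110.2   0. ]
wrist scoop_bowl 0.97 [394.9 359.3] [620.6  40.4  26. ]
wrist scoop_end 0.7 [424.4 244.3] [672.5 211.1  16. ]
```

The ball is on the basket floor at (463,362). Next I move over the scoop handle.

>>> carry_out:
  commands:
    - {"jaw": 0.05, "translation": [-0.0242, 0.0275, 0], "spin": 0}
    - {"jaw": 0.05, "translation": [-0.0242, 0.0275, 0], "spin": 0}
    - {"jaw": 0.05, "translation": [-0.0242, 0.0275, 0], "spin": 0}
    - {"jaw": 0.05, "translation": [-0.0242, 0.0275, 0], "spin": 0}
    - {"jaw": 0.05, "translation": [-0.0242, 0.0275, 0], "spin": 0}
    - {"jaw": 0.05, "translation": [-0.0242, 0.0275, 0], "spin": 0}
    - {"jaw": 0.05, "translation": [-0.0242, 0.0275, 0], "spin": 0}
    - {"jaw": 0.05, "translation": [-0.0242, 0.0275, 0], "spin": 0}

```text
time: 13.5
tool_pos: [645.8, 131.3, 250.3]
tcp_rot: [180.0, -0.0, 80.0]
ft_force: [-0.1, 0.4, 0.7]
finger_gap: 50.2
grip_force: 0.0
```

>>> carry_out:
  commands:
    - {"jaw": 0.05, "translation": [0, 0, 0.02], "spin": 0.096}
    - {"jaw": 0.05, "translation": [0, 0, 0.03], "spin": 0}
    - {"jaw": 0.05, "translation": [0, 0, 0.03], "spin": 0}
    - {"jaw": 0.05, "translation": [0, 0, 0.03], "spin": 0}
    - {"jaw": 0.05, "translation": [0, 0, 0.02], "spin": 0}
    - {"jaw": 0.05, "translation": [0, 0, 0.01], "spin": 0}
    - {"jaw": 0.05, "translation": [0, 0, 0], "spin": 0}
    - {"jaw": 0.05, "translation": [0, 0, 0], "spin": 0}

```text
time: 14.17
tool_pos: [645.0, 132.9, 110.7]
tcp_rot: [-180.0, 0.0, 74.5]
ft_force: [0.4, 0.2, -0.3]
finger_gap: 49.7
grip_force: 0.0
```

```bash
python3 - <<'E'
from h import *
np.set_printoptions(precision=1,suppress=True)
p=r.snapshot("wrist"); s=r.sense();print(s["tool_pos"],s["tcp_rot"],s["finger_gap"])
for l in r.regions_of(p,"scoop")[:1]:
    ys,xs=np.nonzero(l["pixels"]); w=np.array([atz(p,q,20)[:2] for q in np.c_[xs,ys]])
    mu=w.mean(0); v=np.linalg.svd(w-mu,full_matrices=False)[2][0]; print(round(l["score"],2),np.degrees(np.arctan2(v[1],v[0])),mu,mu+v*((w-mu)@v).min(),mu+v*((w-mu)@v).max())
for t,z in(("scoop_bowl",26),("scoop_end",16)):
    for l in r.landmark_of(p,t)[:1]:print(t,round(l["score"],2),np.array(l["xy"]),atz(p,l["xy"],z))
im=p["pixels"].copy()
cv2.polylines(im,[proj(p,[[621,42,16],[668,211,16]]).astype(int)],False,(0,0,255),1)
c=s["tool_pos"];cv2.circle(im,tuple(proj(p,[c[0],c[1],20])[0].astype(int)),4,(255,0,0),1)
cv2.imwrite("pics/s1.png",im)
E
```

```text
[645.9 133.  112.2] [179.9  -0.1  74.5] 50.29013470875941
scoop_bowl 0.65 [251.4 305.3] [620.3  42.5  26. ]
scoop_end 0.97 [258.6  88.8] [671.  206.5  16. ]
```

View pics/s1.png

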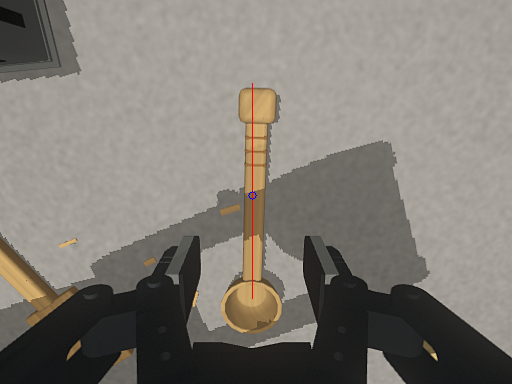

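The wrist view shows the scoop's end block at (258,105) and its bowl at (251,306), with the handle slightly right of my line. I'll correct by 2 mm and 1.6°, then descend.

>>> carry_out:
  commands:
    - {"jaw": 0.05, "translation": [0, 0.002, 0.02], "spin": 0.028}
    - {"jaw": 0.05, "translation": [0, 0, 0.025], "spin": 0}
    - {"jaw": 0.05, "translation": [0, 0, 0.025], "spin": 0}
    - {"jaw": 0.05, "translation": [0, 0, 0.02], "spin": 0}
    - {"jaw": 0.05, "translation": [0, 0, 0.01], "spin": 0}
    - {"jaw": 0.05, "translation": [0, 0, 0.005], "spin": 0}
    - {"jaw": 0.05, "translation": [0, 0, 0.002], "spin": 0}
    - {"jaw": 0.05, "translation": [0, 0, 0], "spin": 0}
  squeeze: 25

```text
time: 15.03
tool_pos: [647.7, 132.5, 4.5]
tcp_rot: [179.9, -0.0, 72.9]
ft_force: [-0.5, -0.0, -0.4]
finger_gap: 50.1
grip_force: 0.0
```

>>> carry_out:
  commands:
    - {"jaw": 0.0, "translation": [0, 0, 0], "spin": 0}
    - {"jaw": 0.0, "translation": [0, 0, 0], "spin": 0}
    - {"jaw": 0.0, "translation": [0, 0, 0], "spin": 0}
    - {"jaw": 0.0, "translation": [0, 0, 0], "spin": 0}
    - {"jaw": 0.0, "translation": [0, 0, 0], "spin": 0}
    - {"jaw": 0.0, "translation": [0, 0, 0], "spin": 0}
    - {"jaw": 0.0, "translation": [0, 0, 0], "spin": 0}
    - {"jaw": 0.0, "translation": [0, 0, 0], "spin": 0}

```text
time: 15.7
tool_pos: [647.9, 132.5, 4.9]
tcp_rot: [179.9, -0.1, 72.9]
ft_force: [-1.0, -0.5, 5.0]
finger_gap: 15.2
grip_force: 25.4
```

>>> carry_out:
  commands:
    - {"jaw": 0.0, "translation": [0, 0, -0.005], "spin": 0}
    - {"jaw": 0.0, "translation": [0, 0, -0.015], "spin": 0}
    - {"jaw": 0.0, "translation": [0, 0, -0.025], "spin": 0}
    - {"jaw": 0.0, "translation": [0, 0, -0.03], "spin": 0}
    - {"jaw": 0.0, "translation": [0, 0, -0.03], "spin": 0}
    - {"jaw": 0.0, "translation": [0, 0, -0.03], "spin": 0}
    - {"jaw": 0.0, "translation": [0, 0, -0.03], "spin": 0}
    - {"jaw": 0.0, "translation": [0, 0, -0.02], "spin": 0}
  squeeze: 40

```text
time: 16.37
tool_pos: [647.7, 132.5, 193.4]
tcp_rot: [179.8, -0.1, 72.9]
ft_force: [0.9, 0.3, -0.5]
finger_gap: 14.9
grip_force: 40.7
```

>>> carry_out:
  commands:
    - {"jaw": 0.0, "translation": [0, 0, 0], "spin": -0.12}
    - {"jaw": 0.0, "translation": [0, 0, 0], "spin": -0.12}
    - {"jaw": 0.0, "translation": [0, 0, 0], "spin": -0.12}
    - {"jaw": 0.0, "translation": [0, 0, 0], "spin": -0.12}
    - {"jaw": 0.0, "translation": [0, 0, 0], "spin": -0.12}
    - {"jaw": 0.0, "translation": [0, 0, 0], "spin": -0.12}
    - {"jaw": 0.0, "translation": [0, 0, 0], "spin": -0.12}
    - {"jaw": 0.0, "translation": [0, 0, 0], "spin": -0.12}

```text
time: 17.03
tool_pos: [646.6, 132.3, 189.4]
tcp_rot: [180.0, 0.0, 128.3]
ft_force: [-0.0, -0.1, -0.6]
finger_gap: 14.9
grip_force: 40.7
```

>>> carry_out:
  commands:
    - {"jaw": 0.0, "translation": [0, 0, 0], "spin": -0.12}
    - {"jaw": 0.0, "translation": [0, 0, 0], "spin": -0.12}
    - {"jaw": 0.0, "translation": [0, 0, 0], "spin": -0.12}
    - {"jaw": 0.0, "translation": [0, 0, 0], "spin": -0.12}
    - {"jaw": 0.0, "translation": [0, 0, 0], "spin": -0.12}
    - {"jaw": 0.0, "translation": [0, 0, 0], "spin": -0.117}
    - {"jaw": 0.0, "translation": [0, 0, 0], "spin": 0}
    - {"jaw": 0.0, "translation": [0, 0, 0], "spin": 0}

```text
time: 17.7
tool_pos: [646.8, 132.3, 189.1]
tcp_rot: [180.0, 0.0, 168.8]
ft_force: [1.1, 0.3, 0.4]
finger_gap: 15.1
grip_force: 40.7
```

```bash
cat > m.py <<'E'
from h import *
np.set_printoptions(precision=1,suppress=True)
def meas(names=("scene","side","wrist"),out=None):
    P={n:r.snapshot(n) for n in names}
    s=r.sense();print(s["tool_pos"],s["tcp_rot"],s["finger_gap"],s["ft_force"],s["grip_force"])
    for t in("scoop_bowl","scoop_end"):
        rs=[];k=[]
        for n in P:
            L=r.landmark_of(P[n],t)
            for l in L[:1]: rs.append(ray(P[n],l["xy"]));k.append((n,round(l["score"],2),np.round(l["xy"]).tolist()))
        print(t,k)
        if len(rs)>1: print("   ",*tri(rs))
    if out:
        o=[]
        for n in names[:2]:
            u,v=proj(P[n],s["tool_pos"])[0].astype(int);u=min(max(u,80),432);v=min(max(v,80),304);o.append(cv2.resize(P[n]["pixels"][v-80:v+80,u-80:u+80],(400,400)))
        cv2.imwrite(out,np.hstack(o))
    return P
E
python3 -c "
from m import *
meas(out='pics/l1.png')"
```

```text
[646.8 132.3 188.7] [180.    0.  168.8] 15.027999516691603 [-0.6 -0.3 -0.4] 40.712018609046936
scoop_bowl [('scene', 0.67, [258.0, 241.0]), ('side', 0.65, [169.0, 180.0])]
    [740.8 112.9 202.6] [np.float64(3.5077352255738767), np.float64(3.507735225573952)]
scoop_end [('scene', 0.58, [303.0, 204.0]), ('side', 0.7, [223.0, 212.0]), ('wrist', 0.87, [252.0, 82.0])]
    [571.1 149.7 205. ] [np.float64(5.884281555620045), np.float64(4.483884211694558), np.float64(1.6699666557355661)]
```

View pics/l1.png

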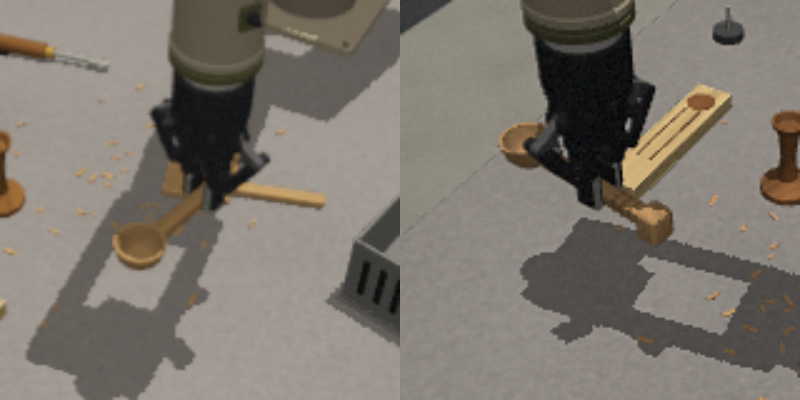

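The scoop is held level, with its bowl at (138,243) in the scene view. The wrist can't tilt, so I'll pivot the scoop in the pads by pressing the handle end onto the basket's +x rim.

>>> carry_out:
  commands:
    - {"jaw": 0.0, "translation": [0.009, 0.0238, 0], "spin": 0}
    - {"jaw": 0.0, "translation": [0.009, 0.0238, 0], "spin": 0}
    - {"jaw": 0.0, "translation": [0.009, 0.0238, 0], "spin": 0}
    - {"jaw": 0.0, "translation": [0.009, 0.0238, 0], "spin": 0}
    - {"jaw": 0.0, "translation": [0.009, 0.0238, 0], "spin": 0}
    - {"jaw": 0.0, "translation": [0.009, 0.0238, 0], "spin": 0}
    - {"jaw": 0.0, "translation": [0.009, 0.0238, 0], "spin": 0}
    - {"jaw": 0.0, "translation": [0.009, 0.0238, 0], "spin": 0}

```text
time: 18.82
tool_pos: [612.1, 334.2, 188.3]
tcp_rot: [-180.0, -0.0, 169.0]
ft_force: [-0.3, -0.4, -1.1]
finger_gap: 15.1
grip_force: 40.7
```

>>> carry_out:
  commands:
    - {"jaw": 0.0, "translation": [0, 0, 0.02], "spin": 0}
    - {"jaw": 0.0, "translation": [0, 0, 0.02], "spin": 0}
    - {"jaw": 0.0, "translation": [0, 0, 0.02], "spin": 0}
    - {"jaw": 0.0, "translation": [0, 0, 0.01], "spin": 0}
    - {"jaw": 0.0, "translation": [0, 0, 0.005], "spin": 0}
    - {"jaw": 0.0, "translation": [0, 0, 0], "spin": 0}
    - {"jaw": 0.0, "translation": [0, 0, 0], "spin": 0}
    - {"jaw": 0.0, "translation": [0, 0, 0], "spin": 0}
  squeeze: 25

```text
time: 19.48
tool_pos: [613.5, 333.2, 115.2]
tcp_rot: [179.9, 0.1, 169.0]
ft_force: [-0.2, 0.2, -0.4]
finger_gap: 15.3
grip_force: 40.7
```

```bash
python3 -c "
from m import *
meas(out='pics/l2.png')"
```

```text
[613.3 333.2 114.9] [179.9   0.1 169. ] 15.472308497148788 [-0.7 -0.4 -0.1] 40.72646141052246
scoop_bowl [('scene', 0.7, [336.0, 285.0]), ('side', 0.62, [124.0, 262.0])]
    [714.9 314.1 134.1] [np.float64(3.2390515907151323), np.float64(3.2390515907152033)]
scoop_end [('scene', 0.86, [374.0, 244.0]), ('side', 0.9, [181.0, 308.0]), ('wrist', 0.61, [252.0, 82.0])]
    [541.  348.7 133.8] [np.float64(4.2346248552737595), np.float64(3.840996935678609), np.float64(3.4751139241613047)]
```

View pics/l2.png

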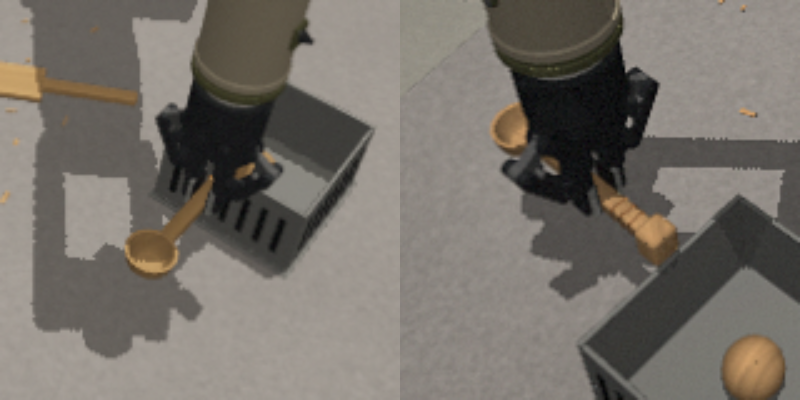

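The block's tip is only just past the rim, so I'll shift 7 mm inward and press slowly.

>>> carry_out:
  commands:
    - {"jaw": 0.0, "translation": [0.007, 0, 0], "spin": 0}
    - {"jaw": 0.0, "translation": [0, 0, 0.003], "spin": 0}
    - {"jaw": 0.0, "translation": [0, 0, 0.003], "spin": 0}
    - {"jaw": 0.0, "translation": [0, 0, 0.003], "spin": 0}
    - {"jaw": 0.0, "translation": [0, 0, 0.003], "spin": 0}
    - {"jaw": 0.0, "translation": [0, 0, 0.003], "spin": 0}
    - {"jaw": 0.0, "translation": [0, 0, 0.003], "spin": 0}
    - {"jaw": 0.0, "translation": [0, 0, 0], "spin": 0}
  squeeze: 22

```text
time: 20.6
tool_pos: [607.1, 334.2, 96.1]
tcp_rot: [179.9, 0.2, 169.0]
ft_force: [2.0, -1.1, 5.7]
finger_gap: 15.2
grip_force: 42.1
```

>>> carry_out:
  commands:
    - {"jaw": 0.0, "translation": [0, 0, 0.003], "spin": 0}
    - {"jaw": 0.0, "translation": [0, 0, 0.003], "spin": 0}
    - {"jaw": 0.0, "translation": [0, 0, 0.003], "spin": 0}
    - {"jaw": 0.0, "translation": [0, 0, 0.003], "spin": 0}
    - {"jaw": 0.0, "translation": [0, 0, 0.003], "spin": 0}
    - {"jaw": 0.0, "translation": [0, 0, 0.002], "spin": 0}
    - {"jaw": 0.0, "translation": [0, 0, 0], "spin": 0}
    - {"jaw": 0.0, "translation": [0, 0, 0], "spin": 0}

```text
time: 21.27
tool_pos: [607.5, 334.2, 79.6]
tcp_rot: [179.9, 0.2, 169.0]
ft_force: [4.7, -0.6, 3.3]
finger_gap: 14.9
grip_force: 43.9
```

```bash
python3 -c "
from m import *
meas(out='pics/l3.png')"
```

```text
[607.5 334.3  79.6] [179.9   0.2 169. ] 14.93180210207863 [ 4.6 -0.7  4.2] 43.903852701187134
scoop_bowl [('scene', 0.56, [336.0, 297.0]), ('side', 0.64, [134.0, 287.0])]
    [697.3 319.9  68.1] [np.float64(1.8566275168956823), np.float64(1.856627516895587)]
scoop_end [('scene', 0.26, [350.0, 279.0]), ('side', 0.93, [188.0, 312.0]), ('wrist', 0.81, [251.0, 94.0])]
    [563.4 323.9  26.1] [np.float64(25.10494380024488), np.float64(29.497966426802005), np.float64(36.762023808605306)]
```

View pics/l3.png

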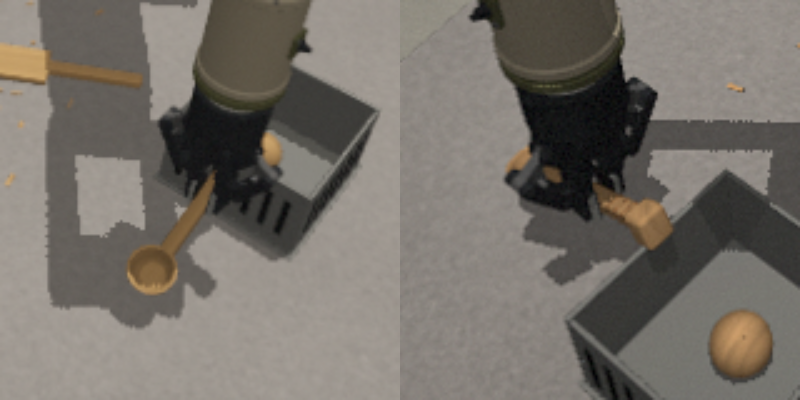

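The bowl at (152,268) in the scene view has dipped by about 18–20°. I'll press another 10 mm.

>>> carry_out:
  commands:
    - {"jaw": 0.0, "translation": [0, 0, 0.002], "spin": 0}
    - {"jaw": 0.0, "translation": [0, 0, 0.002], "spin": 0}
    - {"jaw": 0.0, "translation": [0, 0, 0.002], "spin": 0}
    - {"jaw": 0.0, "translation": [0, 0, 0.002], "spin": 0}
    - {"jaw": 0.0, "translation": [0, 0, 0.002], "spin": 0}
    - {"jaw": 0.0, "translation": [0, 0, 0.001], "spin": 0}
    - {"jaw": 0.0, "translation": [0, 0, 0], "spin": 0}
    - {"jaw": 0.0, "translation": [0, 0, 0], "spin": 0}

```text
time: 22.38
tool_pos: [606.4, 334.5, 68.2]
tcp_rot: [179.9, 0.1, 169.0]
ft_force: [1.3, -0.0, 5.0]
finger_gap: 15.0
grip_force: 45.7
```

>>> carry_out:
  commands:
    - {"jaw": 0.0, "translation": [0, 0, -0.005], "spin": 0}
    - {"jaw": 0.0, "translation": [-0.005, 0, -0.015], "spin": 0}
    - {"jaw": 0.0, "translation": [-0.01, 0, -0.025], "spin": 0}
    - {"jaw": 0.0, "translation": [0, 0, -0.03], "spin": 0}
    - {"jaw": 0.0, "translation": [0, 0, -0.03], "spin": 0}
    - {"jaw": 0.0, "translation": [0, 0, -0.03], "spin": 0}
    - {"jaw": 0.0, "translation": [0, 0, -0.02], "spin": 0}
    - {"jaw": 0.0, "translation": [0, 0, 0], "spin": 0}
  squeeze: 60

```text
time: 23.05
tool_pos: [622.4, 332.5, 229.1]
tcp_rot: [179.7, 0.4, 169.0]
ft_force: [-0.0, -0.2, 0.4]
finger_gap: 14.6
grip_force: 62.2
```

```bash
python3 -c "
from m import *
meas()"
```

```text
[619.8 331.3 221. ] [-180.    -0.1  169. ] 14.287825908910328 [-0.7  0.3 -0.4] 62.17014670372009
scoop_bowl [('scene', 0.95, [339.0, 263.0]), ('side', 0.85, [118.0, 242.0]), ('wrist', 0.56, [252.0, 346.0])]
    [705.7 312.8 198.8] [np.float64(4.367844021731687), np.float64(4.183983647335931), np.float64(5.768056482447101)]
scoop_end [('side', 0.56, [166.0, 254.0]), ('wrist', 0.59, [250.0, 107.0])]
    [552.3 345.2 280.4] [np.float64(0.39986094517914006), np.float64(0.3998609451791576)]
```

The dip measures about 30°. Now I rotate to face the camera and approach.

>>> carry_out:
  commands:
    - {"jaw": 0.0, "translation": [0, 0, 0], "spin": 0.1206}
    - {"jaw": 0.0, "translation": [0, 0, 0], "spin": 0.1206}
    - {"jaw": 0.0, "translation": [0, 0, 0], "spin": 0.1206}
    - {"jaw": 0.0, "translation": [0, 0, 0], "spin": 0.1206}
    - {"jaw": 0.0, "translation": [0, 0, 0], "spin": 0.1206}
    - {"jaw": 0.0, "translation": [0, 0, 0], "spin": 0.1206}
    - {"jaw": 0.0, "translation": [0, 0, 0], "spin": 0.1206}
    - {"jaw": 0.0, "translation": [0, 0, 0], "spin": 0.1206}

```text
time: 24.17
tool_pos: [620.1, 331.4, 221.7]
tcp_rot: [-180.0, 0.0, 113.4]
ft_force: [0.0, -0.7, -0.7]
finger_gap: 14.5
grip_force: 62.2
```

>>> carry_out:
  commands:
    - {"jaw": 0.0, "translation": [0, 0, 0], "spin": 0.1206}
    - {"jaw": 0.0, "translation": [0, 0, 0], "spin": 0.1206}
    - {"jaw": 0.0, "translation": [0, 0, 0], "spin": 0.1206}
    - {"jaw": 0.0, "translation": [0, 0, 0], "spin": 0.1206}
    - {"jaw": 0.0, "translation": [-0.01, 0, 0], "spin": 0}
    - {"jaw": 0.0, "translation": [-0.02, 0.001, 0], "spin": 0}
    - {"jaw": 0.0, "translation": [-0.03, 0.002, 0], "spin": 0}
    - {"jaw": 0.0, "translation": [-0.03, 0.002, 0], "spin": 0}

```text
time: 24.83
tool_pos: [618.6, 240.3, 221.7]
tcp_rot: [-180.0, 0.0, 86.5]
ft_force: [0.0, -0.1, -0.9]
finger_gap: 15.1
grip_force: 62.2
```

>>> carry_out:
  commands:
    - {"jaw": 0.0, "translation": [-0.03, 0.002, 0], "spin": 0}
    - {"jaw": 0.0, "translation": [-0.03, 0.002, 0], "spin": 0}
    - {"jaw": 0.0, "translation": [-0.03, 0.002, 0], "spin": 0}
    - {"jaw": 0.0, "translation": [-0.03, 0.002, 0], "spin": 0}
    - {"jaw": 0.0, "translation": [-0.03, 0.002, 0], "spin": 0}
    - {"jaw": 0.0, "translation": [-0.03, 0.002, 0], "spin": 0}
    - {"jaw": 0.0, "translation": [-0.02, 0.001, 0], "spin": 0}
    - {"jaw": 0.0, "translation": [-0.01, 0.001, 0], "spin": 0}

```text
time: 25.5
tool_pos: [618.3, 27.4, 222.1]
tcp_rot: [-180.0, 0.1, 86.2]
ft_force: [0.1, 0.2, -0.7]
finger_gap: 14.4
grip_force: 62.2
```

```bash
python3 -c "
from m import *
P=meas()
for n in P:
  for t,z in (('lens',180),('camera',0),('stand',0)):
    for l in r.landmark_of(P[n],t)[:1]: print(n,t,round(l['score'],2),atz(P[n],l['xy'],z))"
```

```text
[618.6  30.5 222.1] [-180.    -0.    86.1] 14.807875466605278 [ 0.3 -0.3 -0.6] 62.16596603393555
scoop_bowl [('scene', 0.7, [224.0, 188.0]), ('side', 0.61, [253.0, 163.0]), ('wrist', 0.78, [252.0, 347.0])]
    [613.1 -61.5 189.1] [np.float64(1.4918842307035456), np.float64(0.1394965573119141), np.float64(1.6177647305336302)]
scoop_end [('scene', 0.82, [279.0, 185.0]), ('side', 0.95, [213.0, 162.0]), ('wrist', 0.73, [251.0, 111.0])]
    [621.7 100.3 285.9] [np.float64(5.7416462666427615), np.float64(4.310769986391389), np.float64(2.637998358336929)]
scene lens 0.78 [ 590.5 -313.7  180. ]
scene camera 0.87 [ 598.1 -359.5    0. ]
scene stand 0.55 [ 619.4 -136.5    0. ]
side lens 0.86 [ 596.6 -304.6  180. ]
side camera 0.71 [ 587.  -370.8    0. ]
side stand 0.66 [ 602.3 -157.5    0. ]
```

>>> carry_out:
  commands:
    - {"jaw": 0.0, "translation": [-0.015, 0, 0.002], "spin": 0}
    - {"jaw": 0.0, "translation": [-0.018, 0, 0.003], "spin": 0}
    - {"jaw": 0.0, "translation": [-0.018, 0, 0.003], "spin": 0}
    - {"jaw": 0.0, "translation": [-0.018, 0, 0.003], "spin": 0}
    - {"jaw": 0.0, "translation": [-0.014, 0, 0.002], "spin": 0}
    - {"jaw": 0.0, "translation": [-0.008, 0, 0], "spin": 0}
    - {"jaw": 0.0, "translation": [-0.002, 0, 0], "spin": 0}
    - {"jaw": 0.0, "translation": [0, 0, 0], "spin": 0}

```text
time: 27.07
tool_pos: [612.5, -62.5, 209.5]
tcp_rot: [180.0, -0.0, 86.0]
ft_force: [-0.6, 0.4, 0.4]
finger_gap: 14.3
grip_force: 62.2
```

>>> carry_out:
  commands:
    - {"jaw": 0.0, "translation": [0, 0, 0], "spin": 0}
    - {"jaw": 0.0, "translation": [0, 0, 0], "spin": 0}
    - {"jaw": 0.0, "translation": [0, 0, 0], "spin": 0}
    - {"jaw": 0.0, "translation": [0, 0, 0], "spin": 0}
    - {"jaw": 0.0, "translation": [0, 0, 0], "spin": 0}
    - {"jaw": 0.0, "translation": [0, 0, 0], "spin": 0}
    - {"jaw": 0.0, "translation": [0, 0, 0], "spin": 0}
    - {"jaw": 0.0, "translation": [0, 0, 0], "spin": 0}

```text
time: 27.73
tool_pos: [612.4, -61.9, 209.3]
tcp_rot: [-180.0, 0.0, 86.1]
ft_force: [0.0, -0.5, 0.3]
finger_gap: 14.5
grip_force: 62.2
```

```bash
python3 -c "
from m import *
P=meas(out='pics/f.png')
for n in P:
  for t,z in (('lens',180),('ball_center',30)):
    for l in r.landmark_of(P[n],t)[:1]: print(n,t,round(l['score'],2),atz(P[n],l['xy'],z))"
```

```text
[612.4 -62.  209.3] [180.    0.   86.1] 14.732987547225955 [ 0.5  0.1 -0. ] 62.16894507408142
scoop_bowl [('scene', 0.56, [200.0, 180.0]), ('side', 0.58, [270.0, 153.0]), ('wrist', 0.6, [251.0, 348.0])]
    [ 606.  -150.1  173. ] [np.float64(1.1594183074927256), np.float64(3.6833137355617755), np.float64(3.1285687976812615)]
scoop_end [('scene', 0.61, [249.0, 176.0]), ('side', 0.66, [239.0, 145.0])]
    [613.7  10.9 274.8] [np.float64(7.348654231552605), np.float64(7.348654231552569)]
scene lens 0.82 [ 585.4 -313.7  180. ]
scene ball_center 0.69 [472.7 358.1  30. ]
side lens 0.72 [ 608.8 -329.1  180. ]
side ball_center 0.94 [467.4 355.3  30. ]
```

View pics/f.png

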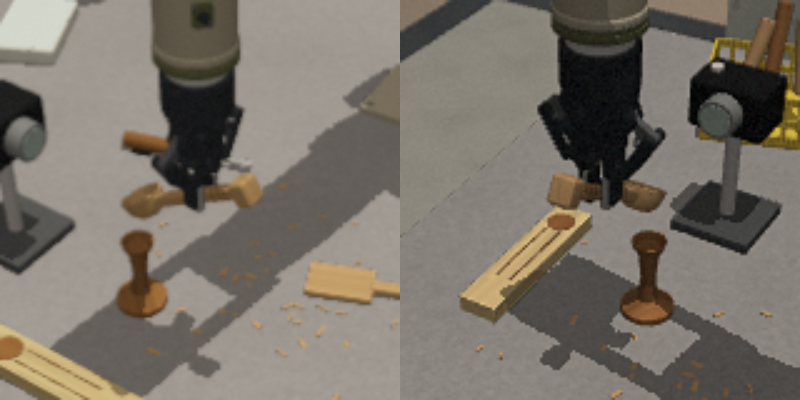

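The scoop is held dipped above the stand, with the bowl at (145,200) in the scene view and clear of everything. One last check on the dip angle before I hand in.

```bash
python3 - <<'E'
from m import *
from scipy.optimize import least_squares
P={n:r.snapshot(n) for n in("scene","side")}
obs=[]
for n in P:
    for t,q in(("scoop_bowl",(-75,0,26)),("scoop_end",(100,0,16))):
        for l in r.landmark_of(P[n],t)[:1]: obs.append((n,q,np.array(l["xy"])))
    for l in r.regions_of(P[n],"scoop")[:1]: print(n,round(l["score"],2),l["pixels"].sum())
def pts(v,q):
    a=np.radians(v[3]);y=np.radians(86.1);h=np.array([np.cos(y),np.sin(y),0])
    x=h*np.cos(a)+[0,0,np.sin(a)];z=-h*np.sin(a)+[0,0,np.cos(a)]
    return v[:3]+q[0]*x+q[2]*z
f=lambda v:np.concatenate([proj(P[n],pts(v,q))[0]-o for n,q,o in obs])
s=least_squares(f,[610,-80,210,30]);print(s.x,s.fun,pts(s.x,(-75,0,26)))
E
```

```text
scene 0.89 467
side 0.73 413
[608.9 -66.9 199.2  33.6] [ 1.3 -0.6 -1.5  0.   0.3 -0.  -0.6  0.4] [ 603.7 -143.6  179.3]
```

```bash
python3 -c "
from bench import r
print(r.hand_in())"
```

```text
the job is handed in; nothing more can be done
None
```

I handed the job in, but no verdict came back. The ball is released on the basket floor, and the scoop is held still by its handle before the lens, hollow up, dipped about 31–34° with its bowl centre roughly 155 mm from the glass; nothing to be left alone was touched.

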